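# Index the rotary fixture and lock it

### The job

Push on the spokes of the turntable with a fingertip to turn it until its red pointer lines up with the green mark, leaving the orange-balled lock lever open meanwhile; then push the lock lever round until it is fully shut against its stop, with the pointer still on the mark. Do not touch the aluminium housing that stands loose on the turntable, and leave everything else on the bench where it is; nothing is to be picked up.

Things in the scene. Friction and masses are not known exactly. Their poses are not given: they have to be found in the camera images.
- base: Blue cast base of the rotary fixture, bolted to the bench: a round plate 230 mm across and 14 mm thick, with a tongue that runs along its own -y to a round post (48 mm across, top 46 mm above the bench) that bears the lock lever. Origin on the turntable's axis, at bench height; z up.
- turntable (a joint): Turn of the turntable about its upright axis, rad, from the base: 0 when the red pointer lies along the base's own x; grows counter-clockwise seen from above. Turns both ways; at least a full turn is free either way from any start. Stiff bearing: about 0.25 N m plus some drag (2 to 3 N on a spoke); it stops at once and stays where it is left.
- turntable_centre (a point): On the turntable's axis, on the disc's top face, 70 mm above the bench (disc 184 mm across). Four level steel spokes stick out of the disc's rim: round bars 14 mm thick, centre line 59 mm above the bench, bare from 92 to 147 mm from the axis. Nothing of the fixture under the bare spokes is higher than 24 mm above the bench.
- pointer_tip (a point): Outer end of the red pointer, a flat red tab 12 mm wide that sticks out of the disc's rim (a red stripe on the disc's face continues it inwards); 118 mm from the axis, 59 mm above the bench.
- mark: Green index mark, fixed to the base's edge: a green bar 14 mm wide pointing at the axis, with a 22 mm square block at its outer end, up to 24 mm above the bench, 108 to 158 mm from the axis. Its origin lies on the turntable's axis at bench height, its own x points out along the green bar. It may lie in various directions.
- mark_tip (a point): Point on the middle line of the green bar, 118 mm from the axis, 18 mm above the bench: right below the pointer's tip when the two line up.
- spoke0_ball (a point): Centre of the black ball at the end of the spoke 45 degrees counter-clockwise (seen from above) from the red pointer; 160 mm from the axis, 59 mm above the bench.
- spoke1_ball (a point): Centre of the black ball at the end of the spoke 135 degrees counter-clockwise (seen from above) from the red pointer; 160 mm from the axis, 59 mm above the bench.
- spoke2_ball (a point): Centre of the black ball at the end of the spoke 225 degrees counter-clockwise (seen from above) from the red pointer; 160 mm from the axis, 59 mm above the bench.
- spoke3_ball (a point): Centre of the black ball at the end of the spoke 315 degrees counter-clockwise (seen from above) from the red pointer; 160 mm from the axis, 59 mm above the bench.
- lock_lever (a joint): Turn of the lock lever about its upright pivot, rad: 0 fully open, 1.4 fully shut against its stop; shuts counter-clockwise seen from above. Starts between 0 and 0.3. A little stiff (about 0.09 N m, 1.5 N at the arm); stays where it is left. It does not really brake the turntable. Its arm is a level round bar 14 mm thick, centre line 58 mm above the bench.
- lever_pivot (a point): On the lever's pivot axis, on top of the base's post, 210 mm from the turntable's axis along the base's own -y, 58 mm above the bench. The lever's hub there is 36 mm across, its top 70 mm above the bench.
- lever_ball (a point): Centre of the orange ball, 28 mm across, at the end of the lever's arm, 80 mm from the pivot, 58 mm above the bench. Seen from above, at joint value 0 the arm points 2.35 rad clockwise from the base's own x, at 1.4 it points 0.95 rad clockwise from it.
- housing: Aluminium bearing housing standing loose in the middle of the turntable and riding round with it: flange 104 mm across and 10 mm thick, body tapering from 80 to 60 mm, 48 mm tall in all (its top 118 mm above the bench). Origin at the centre of its underside.
- can: Drink can, red, 66 mm across, 120 mm tall, standing close to the fixture, beyond the lever; origin at the centre of its underside.
- nut: Brass hex nut, 30 mm across flats, 14 mm high, lying on the bench to the left of the fixture; origin at the centre of its underside.
- mug: White mug, 82 mm across, 95 mm tall, with a handle; origin at the centre of its underside.
- spray: White bottle with a blue label and a yellow cap, 60 mm across, 190 mm tall; origin at the centre of its underside.
- screwdriver: Screwdriver lying on the bench, to the left of the fixture.
- wrench: Wrench lying on the bench, to the right of the fixture.
There are look-alikes about, which are no part of the job. What is shaped like the housing but brown, purple or yellow is not meant.

How it is judged:
On the way, in this order (a step that is already met when the one before it is completed fails the run):
1. the red pointer rests on the green mark (tips within 7 mm seen from above) while the lock lever is still open (joint below 0.6) (horizontal distance between pointer_tip and mark_tip below 0.007 m and velocity of joint turntable between -0.03 and 0.03 rad/s and value of joint lock_lever below 0.6 rad), for 0.2 s.
2. the lock lever is pushed shut against its stop (joint above 1.3) (value of joint lock_lever above 1.3 rad), for 0.2 s.
At the end, for the whole second after the job is handed in: The pointer's tip is within 7 mm of the mark's line point seen from above (about 3.4 degrees) and at rest, the lock lever is shut (joint above 1.3 of 1.4 rad), and the housing still stands in the middle of the turntable (horizontal distance between pointer_tip and mark_tip below 0.007 m and velocity of joint turntable between -0.03 and 0.03 rad/s and value of joint lock_lever above 1.3 rad and horizontal distance between housing and turntable_centre below 0.015 m and z of housing in the frame of turntable_centre below 0.005 m); the robot touches nothing.
It fails at once if the robot touches the housing (contact force between any of the fingers, the arm and housing above 0.5 N).
It fails at once if the housing is lifted, tipped or shifted on the turntable (15 mm) (horizontal distance between housing and turntable_centre above 0.015 m or z of housing in the frame of turntable_centre above 0.005 m or angle between housing's own z axis and vertical above 0.15 rad).
It fails at once if another thing on the bench is moved by more than 20 mm or lifted (distance of any of can, nut, mug, spray, screwdriver, wrench from where it was at the start of the episode above 0.02 m).
It fails at once if a standing thing is tipped (angle between any of can, mug, spray's own z axis and vertical above 0.35 rad).
It also fails if it takes over 64 s, if anything falls off the work surface, if the arm or the gripper's body presses on something with over 40 N, if the wrist force passes 120 N, or if a joint passes its speed limit or range.

### The arm

A 7-joint arm with a two-finger parallel gripper is mounted at the origin on the work surface. World frame = base frame: x ahead of the robot, y to its left, z up, the work surface at z = 0. Lengths are in m, angles in rad, forces in N, time in s.
With the tool pointing down it reaches from about 0.4 to 0.85 m from the base axis. Payload 4.5 kg.
Tool frame: the origin (TCP) lies on the front face of the gripper's body, between the roots of the fingers; the fingertips stand tip_reach ahead of it and the grasp point (between the pads) lies 54 mm ahead of it (tip_reach is the distance from the TCP to the fingertips, in m); z points along the fingers, y is the direction in which the jaws open and shut (so a half turn about z gives the same grasp; the last joint's range is limited). The gripper opens to 85 mm and grips with 20 to 120 N. Pads are 22 mm wide; open, the fingers measure 114 mm over their backs; the gripper's body (76 mm by 85 mm) begins 54 mm behind the grasp point. The pads swing forward as they close: fully open they stand 13 mm farther back than shut.
Start: joints at [1.272, 0.689, -0.195, 1.565, 0.157, 0.902, -0.215], TCP at [0.204, -0.591, 0.304] pointing down, gripper open.
Joint ranges: [-3.01, 3.01], [-0.46, 2.08], [-1.47, 1.51], [0.13, 2.56], [-1, 4.14], [0.04, 2.09], [-2.66, 2.66]. Speed limits (rad/s): [2.57, 2.57, 3.14, 3.14, 3.14, 3.14, 3.14].

### API

Orientations are given as a unit quaternion [w, x, y, z].
In Python, from rig import * gives the robot as it stands.
- The arm moves only by the tool apply_moves, never from a script. Its argument "motion" is a list that holds one entry, the list of rows, each a list of 4 numbers: the shift along the world's x, y, z in m, then the turn about the world's z in degrees. A call has 1 to 10 rows; each row is the pose to reach, as a shift and turn from the pose measured when the call began; what a row does not reach only later rows make up. A row lasts 1/10 s, in which the tool goes at most 50 mm and 8.59 degrees, less where a joint would pass 70% of its speed; a pose out of reach is approached as far as the arm can. A call with a gripper value outside its range is refused whole. "fingers" is the finger opening in m, from 0 to 0.0854, set as the call begins (left out, the last holds). The fingers move at their own pace and stop on an object; "newtons" is the grip in N (left out, the last holds). Time passes only in rows, so rows that repeat a pose let the fingers close. It gives the time, the measured TCP pose, the force and the opening at its end, in the units of the state.
- read_state(): the state, without advancing time (a new reading comes with each control period).
- grab_frame(name): name is "scene" or "top" or "wrist"; returns the picture (420x560x3 uint8, blue, green, red); there is no depth.
- camera_info(name): a dict with "fx", "fy", "cx", "cy" (pixels), "k1" (the pictures are not rectified: a ray, as slopes to the right and down, at radius r is drawn at 1 + k1 r^2 times it, then the intrinsics apply), "view" (4x4, takes a point from world to camera coordinates). Camera axes: x right, y down, z forward; pixel columns grow to the right and rows downward; lengths in m; the calibration is good to about 2 mm. A picture is of the moment at which its call begins: read the wrist's pose just before it. camera_info takes no time and is no camera call; for the wrist camera it gives the pose at the moment of the call.
- finish_job(): hands the job in, once; it reports no verdict.
Trained networks look in the newest picture that a camera, given by its name, has taken for a name from the list of things; names that differ only in an ending like _2 or _b are one class to them, and where a whole thing is asked for, a point or a joint stands for the part that bears it (a point fixed in the world has none). Each returns a list of dicts, best first, with "conf" (0 to 1); they miss things now and then, are a little off and sometimes report something else, mostly with a low value. They report only what shows in the picture. A call takes as long as a camera call. They do not tell look-alikes from the thing itself.
- boxes_of(camera, name): "bbox" ([left, top, right, bottom] in pixels, round what is visible of it).
- cut_out(camera, name): "region" (420x560 bool, what is visible of it) and "bbox" ([left, top, right, bottom] in pixels, round what is visible of it).
The state is a dict: "time_s": time; "qpos": joint angles; "qvel": joint speeds; "joint_torque": joint torques, N m; "eef_pos": TCP position; "orientation": TCP orientation; "force": force on the tool from outside, world axes, zero at the start; "torque": the same for the moment, N m; "opening": finger opening in m.
Only numpy, scipy, OpenCV 4.12 (cv2) and the standard library are available. Lean on these libraries where they do the work, as an engineer would, in place of code of your own. Each camera call takes 0.05 s, during which the arm holds its last target. There are 200 camera calls.

## Working session

There is one attempt and no reset: what is moved stays moved. The work goes in short steps, Python scripts to look and compute and a tool call to move; the robot and the scene stay as the last step left them, time stands still between calls to the robot, and variables do not carry over. Pictures are saved under pics/ and viewed, about 8 in all and at most 12, crops included, and the job is handed in when it is done.

Besides the shell and the picture viewer there is one more tool, called as name(argument=value, ...) on one line, values as JSON. apply_moves: Moves the arm, as the interface text tells. Its arguments: {"type":"object","properties":{"motion":{"type":"array","items":{"type":"array","items":{"type":"array","items":{"type":"number"}}}},"fingers":{"type":"number"},"newtons":{"type":"number"}},"required":["motion"]}

```bash
mkdir -p pics; ls; python3 - <<'E'
from rig import *
import cv2, numpy as np
s=read_state(); print({k:np.round(v,3) for k,v in s.items()})
for n in ("scene","top"):
    cv2.imwrite(f"pics/{n}0.png",grab_frame(n)); c=camera_info(n); print(n,{k:np.round(v,3) for k,v in c.items()})
    for t in ("base","turntable","pointer_tip","mark","lever_ball","lock_lever","housing","can","mug","spray"):
        print(t,[(np.round(b["conf"],2),np.round(b["bbox"])) for b in boxes_of(n,t)[:3]])
E
```

```text
pics
{'time_s': np.float64(0.0), 'qpos': array([ 1.272,  0.69 , -0.195,  1.566,  0.157,  0.903, -0.215]), 'qvel': array([ 0.   , -0.   ,  0.001, -0.001,  0.002, -0.   ,  0.001]), 'joint_torque': array([ 1.0000e-03, -5.3961e+01, -1.2660e+00, -1.5855e+01,  9.0000e-03,
        1.0000e-02,  0.0000e+00]), 'eef_pos': array([ 0.204, -0.59 ,  0.303]), 'orientation': array([-0.001,  0.986,  0.166, -0.   ]), 'force': array([-0.181, -0.278,  0.303]), 'torque': array([0.014, 0.011, 0.002]), 'opening': np.float64(0.085)}
scene {'fx': np.float64(433.313), 'fy': np.float64(433.313), 'cx': np.float64(279.476), 'cy': np.float64(209.017), 'k1': np.float64(-0.012), 'view': array([[ 0.292,  0.956, -0.017, -0.197],
       [ 0.552, -0.183, -0.814, -0.264],
       [-0.781,  0.229, -0.581,  1.939],
       [ 0.   ,  0.   ,  0.   ,  1.   ]])}
base [(np.float64(0.72), array([211., 183., 346., 238.])), (np.float64(0.2), array([248., 178., 343., 239.]))]
turntable [(np.float64(0.59), array([249., 178., 347., 240.]))]
pointer_tip [(np.float64(0.95), array([249., 178., 346., 238.]))]
mark [(np.float64(0.57), array
[... 1205 characters left out ...]
nter_tip [(np.float64(0.76), array([185., 152., 305., 272.]))]
mark []
lever_ball [(np.float64(0.8), array([310., 207., 342., 241.])), (np.float64(0.2), array([228., 161., 238., 182.]))]
lock_lever [(np.float64(0.68), array([312., 207., 345., 237.])), (np.float64(0.66), array([186., 152., 308., 270.]))]
housing [(np.float64(0.94), array([150., 142., 186., 173.])), (np.float64(0.75), array([218., 108., 255., 141.])), (np.float64(0.66), array([179., 276., 212., 313.]))]
can [(np.float64(0.78), array([293., 149., 317., 180.])), (np.float64(0.37), array([187., 152., 342., 268.]))]
mug [(np.float64(0.73), array([ 99., 180., 142., 207.]))]
spray [(np.float64(0.9), array([406., 204., 442., 228.]))]
```

```bash
python3 - <<'E'
import cv2
a=cv2.imread("pics/top0.png"); cv2.imwrite("pics/topc.png",cv2.resize(a[100:300,130:390],None,fx=3,fy=3,interpolation=cv2.INTER_CUBIC))
E
```

```text
(no output)
```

View pics/topc.png

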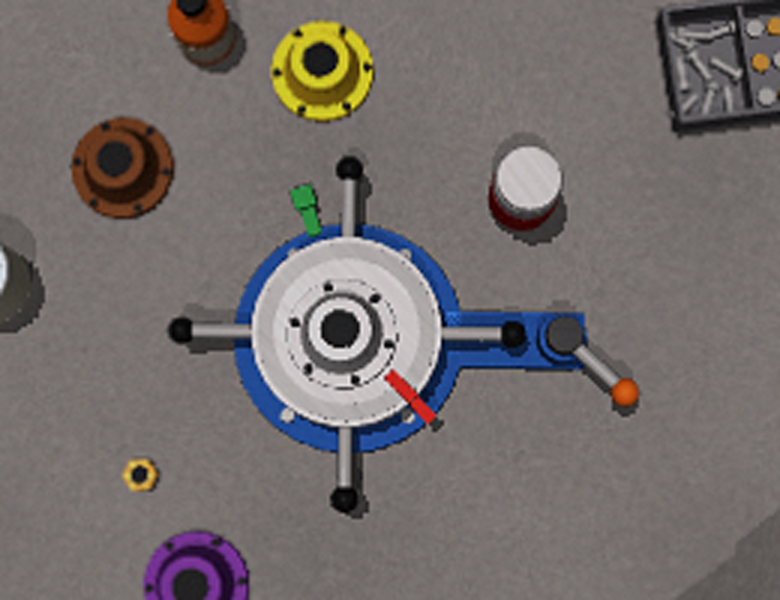

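View pics/top0.png

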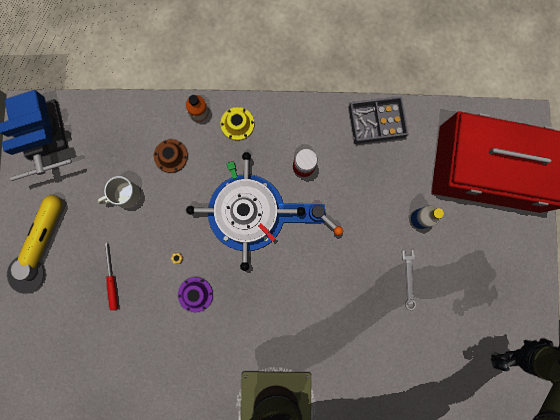

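The top view shows the fixture at about (245,211), with the tongue to the image right. The red pointer is at (275,241), the green mark at (232,168), the orange ball at (338,231) and the can at (305,162). The look-alikes are the brown (171,155), yellow (238,123) and purple (195,294) housings; the aluminium one on the disc at (243,210) is the real one. The crop confirms this.

Next I'll fit the geometry.

```bash
cat > h.py <<'E'
from rig import *
import cv2, numpy as np
from scipy.optimize import least_squares
def proj(P,c):
    p=np.atleast_2d(P)@c["view"][:3,:3].T+c["view"][:3,3]; s=p[:,:2]/p[:,2:]
    s=s*(1+c["k1"]*(s**2).sum(1,keepdims=True)); return s*[c["fx"],c["fy"]]+[c["cx"],c["cy"]]
def blobs(img,lo,hi,minA=6):
    m=cv2.inRange(cv2.cvtColor(img,cv2.COLOR_BGR2HSV),lo,hi); n,l,st,ce=cv2.connectedComponentsWithStats(m)
    return [(st[i,4],ce[i]) for i in range(1,n) if st[i,4]>=minA],m
def P(cx,cy,ang,r,z): return [cx+r*np.cos(ang),cy+r*np.sin(ang),z]
E
python3 - <<'E'
from h import *
c=camera_info("top"); im=cv2.imread("pics/top0.png")
crop=lambda b:[(a,np.round(x,1)) for a,x in b if 180<x[0]<350 and 140<x[1]<275]
print("green",crop(blobs(im,(45,90,50),(80,255,255))[0]))
print("orange",crop(blobs(im,(5,170,120),(16,255,255))[0]))
print("red",crop(blobs(im,(0,170,150),(4,255,255))[0]))
print("dark",crop(blobs(im,(0,0,0),(180,255,45))[0]))
def px(u,v): return [130+u/3-.33,100+v/3-.33]
obs=np.array([px(349,168),px(181,330),px(343,499),px(512,334),px(435,421),px(305,213),px(564,335),px(624,392)])
def model(q):
    x,y,b,t,m,l=q
    pv=P(x,y,b-np.pi/2,.21,.07)
    return np.array([P(x,y,t+np.radians(a),.16,.059) for a in (135,225,315,45)]+[P(x,y,t,.118,.059),P(x,y,m,.135,.022),pv,P(pv[0],pv[1],b-2.35+l,.08,.058)])
f=lambda q:(proj(model(q),c)-obs).ravel()
r=least_squares(f,[.6,.05,0,-2.35,.3,.1])
print(np.round(r.x,4),np.degrees(r.x[2:]).round(1)); print(f(r.x).reshape(-1,2).round(1))
import rig; print([k for k in dir(rig) if not k.startswith('_')])
E
```

```text
green [(np.int32(100), array([231.8, 169. ]))]
orange [(np.int32(64), array([338. , 230.2]))]
red [(np.int32(71), array([266.4, 231.8]))]
dark [(np.int32(83), array([247.2, 160.6])), (np.int32(6), array([239. , 195.5])), (np.int32(119), array([242.8, 209.4])), (np.int32(55), array([189.9, 209.6])), (np.int32(7), array([228. , 207.3])), (np.int32(60), array([300.5, 211. ])), (np.int32(16), array([315.1, 214.8])), (np.int32(11), array([311.4, 217.4])), (np.int32(6), array([259. , 214.5])), (np.int32(103), array([245.9, 262.1]))]
[ 5.7050e-01  9.6300e-02  2.0000e-03 -2.3518e+00  3.5360e-01  3.5300e-02] [ 1.000e-01 -1.347e+02  2.030e+01  2.000e+00]
[[ 0.1  0.7]
 [ 0.1  0.3]
 [ 0.4  0.1]
 [ 0.1  0.2]
 [-0.9 -0.3]
 [-0.4 -1. ]
 [ 0.4 -0.2]
 [ 0.2  0.2]]
['PlanningError', 'boxes_of', 'camera_info', 'cut_out', 'finish_job', 'grab_frame', 'read_state', 'tip_reach']
```

```bash
python3 - <<'E'
from h import *
print(tip_reach if not callable(tip_reach) else tip_reach(0.0))
c=camera_info("top")
# can / purple / nut position from pixels
def unproj(uv,z):
    return least_squares(lambda p:(proj([p[0],p[1],z],c)-uv).ravel(),[.6,0]).x.round(3)
print("can",unproj([306,159],.12),"purple",unproj([194,294],.04),"nut",unproj([176,258],.014),"spray",unproj([438,213],.19))
E
```

```text
0.0726
can [ 0.713 -0.074] purple [0.328 0.241] nut [0.431 0.301] spray [ 0.558 -0.425]
```

apply_moves(motion=[[[0.18,0.29,0,0],[0.18,0.29,0,0],[0.18,0.29,0,0],[0.18,0.29,0,0],[0.18,0.29,0,0],[0.18,0.29,0,0],[0.18,0.29,0,0],[0.23,0.55,0,0],[0.23,0.55,0,0],[0.23,0.55,0,0]]], fingers=0, newtons=60)

```text
time_s: 2.1
eef_pos: [0.4129, -0.1516, 0.3041]
orientation: [0.0, 0.986, 0.166, 0.0]
force: [1.2, -0.8, 0.1]
opening: -0.0004
```

apply_moves(motion=[[[0.03,0.3,0,-8],[0.03,0.3,0,-16],[0.03,0.3,0,-19],[0.03,0.3,0,-19],[0.03,0.3,0,-19],[0.03,0.3,0,-19],[0.03,0.3,-0.05,-19],[0.03,0.3,-0.1,-19],[0.03,0.3,-0.14,-19],[0.03,0.3,-0.14,-19]]])

```text
time_s: 3.1
eef_pos: [0.4405, 0.148, 0.16]
orientation: [0.002, 1.0, 0.001, -0.004]
force: [0.2, -1.0, 0.3]
opening: -0.0002
```

```bash
python3 - <<'E'
from h import *
s=read_state(); print(s["qpos"].round(2), s["eef_pos"].round(4)); cv2.imwrite("pics/sc1.png",grab_frame("scene")[130:300,150:420].repeat(2,0).repeat(2,1))
E
```

```text
[-0.42  0.76 -0.    2.16  0.01  0.24 -2.01] [0.4405 0.148  0.16  ]
```

View pics/sc1.png

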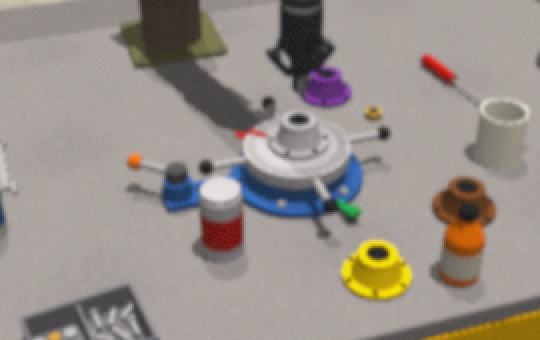

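The gripper is above the free robot-side sector and clear of everything. Spoke3 points at the robot, and I'll push it toward −y.

```bash
cat >> h.py <<'E'
C=np.array([.5705,.0963])
def arc(ths,r=.125,off=.0215):
    """rows for spoke angles ths (deg), relative to measured pose; tool y axis along push direction"""
    s=read_state(); w,a,b,d=s["orientation"]; yaw=np.degrees(2*np.arctan2(b,a)); yaw=(yaw+180)%360-180
    for t in ths:
        q=np.radians(t); p=C+r*np.array([np.cos(q),np.sin(q)])-off*np.array([-np.sin(q),np.cos(q)])
        print(t,(p-s["eef_pos"][:2]).round(3),"dz",round(.115-s["eef_pos"][2],3),"turn",round((t-180-yaw+180)%360-180,1))
E
python3 -c "
from h import *
arc(range(180,260,4))"
```

```text
180 [ 0.004 -0.03 ] dz -0.048 turn -0.1
184 [ 0.002 -0.039] dz -0.048 turn 3.9
188 [ 0.002 -0.048] dz -0.048 turn 7.9
192 [ 0.002 -0.057] dz -0.048 turn 11.9
196 [ 0.003 -0.066] dz -0.048 turn 15.9
200 [ 0.004 -0.074] dz -0.048 turn 19.9
204 [ 0.006 -0.083] dz -0.048 turn 23.9
208 [ 0.008 -0.092] dz -0.048 turn 27.9
212 [ 0.011 -0.1  ] dz -0.048 turn 31.9
216 [ 0.015 -0.108] dz -0.048 turn 35.9
220 [ 0.019 -0.116] dz -0.048 turn 39.9
224 [ 0.024 -0.123] dz -0.048 turn 43.9
228 [ 0.029 -0.13 ] dz -0.048 turn 47.9
232 [ 0.035 -0.137] dz -0.048 turn 51.9
236 [ 0.041 -0.143] dz -0.048 turn 55.9
240 [ 0.048 -0.149] dz -0.048 turn 59.9
244 [ 0.055 -0.155] dz -0.048 turn 63.9
248 [ 0.062 -0.16 ] dz -0.048 turn 67.9
252 [ 0.07  -0.164] dz -0.048 turn 71.9
256 [ 0.078 -0.168] dz -0.048 turn 75.9
```

apply_moves(motion=[[[0.004,0,-0.025,0],[0.004,0,-0.048,0],[0.004,0,-0.048,0],[0.004,-0.015,-0.048,0],[0.004,-0.03,-0.048,0],[0.002,-0.039,-0.048,4],[0.002,-0.048,-0.048,8],[0.002,-0.057,-0.048,12],[0.003,-0.066,-0.048,16],[0.004,-0.074,-0.048,20]]])

```text
time_s: 4.15
eef_pos: [0.4472, 0.0747, 0.1175]
orientation: [0.001, 0.984, 0.176, 0.001]
force: [-0.1, 2.4, -0.6]
opening: 0.0003
```

```bash
python3 -c "
from h import *
s=read_state(); print(s['eef_pos'].round(4),s['force'].round(1),s['qpos'].round(2))
arc(range(200,260,4))"
```

```text
[0.4472 0.0747 0.1175] [-0.1  2.4 -0.6] [-0.25  0.84 -0.03  2.21  0.26  0.09 -1.75]
200 [-0.001 -0.001] dz -0.002 turn -0.3
204 [ 0.   -0.01] dz -0.002 turn 3.7
208 [ 0.003 -0.018] dz -0.002 turn 7.7
212 [ 0.006 -0.026] dz -0.002 turn 11.7
216 [ 0.01  -0.034] dz -0.002 turn 15.7
220 [ 0.014 -0.042] dz -0.002 turn 19.7
224 [ 0.018 -0.05 ] dz -0.002 turn 23.7
228 [ 0.024 -0.057] dz -0.002 turn 27.7
232 [ 0.029 -0.064] dz -0.002 turn 31.7
236 [ 0.036 -0.07 ] dz -0.002 turn 35.7
240 [ 0.042 -0.076] dz -0.002 turn 39.7
244 [ 0.049 -0.081] dz -0.002 turn 43.7
248 [ 0.057 -0.086] dz -0.002 turn 47.7
252 [ 0.064 -0.091] dz -0.002 turn 51.7
256 [ 0.072 -0.094] dz -0.002 turn 55.7
```

apply_moves(motion=[[[0.005,-0.008,0,4],[0.01,-0.015,0,8],[0.013,-0.022,0,12],[0.017,-0.03,0,16],[0.02,-0.037,0,20],[0.024,-0.045,0,24],[0.029,-0.051,0,28],[0.034,-0.058,0,32],[0.041,-0.063,0,36],[0.046,-0.069,0,40]]])

```text
time_s: 5.15
eef_pos: [0.494, 0.0053, 0.1205]
orientation: [0.002, 0.864, 0.503, 0.002]
force: [-1.3, 2.6, -0.4]
opening: -0.0001
```

```bash
python3 -c "
from h import *
s=read_state(); print(s['eef_pos'].round(4),s['force'].round(1),s['qpos'].round(2))
arc(range(240,260,4),r=.117)"
```

```text
[0.494  0.0053 0.1205] [-1.3  2.6 -0.4] [ 0.02  0.85 -0.2   2.09  0.64  0.26 -1.26]
240 [-0.001  0.   ] dz -0.006 turn -0.5
244 [ 0.006 -0.005] dz -0.006 turn 3.5
248 [ 0.013 -0.009] dz -0.006 turn 7.5
252 [ 0.02  -0.014] dz -0.006 turn 11.5
256 [ 0.027 -0.017] dz -0.006 turn 15.5
```

apply_moves(motion=[[[0.006,-0.005,-0.003,4],[0.013,-0.009,-0.005,8],[0.02,-0.013,-0.005,12],[0.027,-0.017,-0.005,16],[0.027,-0.017,-0.005,16],[0.007,-0.012,-0.005,16],[0.002,-0.012,0.04,12],[-0.02,0.0,0.07,4],[-0.02,0.0,0.07,-4],[-0.02,0.0,0.07,-12]]])

```text
time_s: 6.15
eef_pos: [0.4743, 0.0052, 0.1937]
orientation: [0.004, 0.913, 0.407, 0.004]
force: [0.5, 0.9, -0.2]
opening: 0.0003
```

```bash
cat >> h.py <<'E'
def fit(name):
    c=camera_info("top"); im=grab_frame("top"); cv2.imwrite(f"pics/{name}.png",cv2.resize(im[100:300,130:390],None,fx=3,fy=3,interpolation=cv2.INTER_CUBIC))
    return im,c
E
python3 - <<'E'
from h import *
s=read_state(); print(s['eef_pos'].round(4),s['force'].round(1),s['qpos'].round(2))
im,c=fit("t2")
arc([166,170],r=.118,off=.03)
E
```

```text
[0.4743 0.0052 0.1937] [ 0.5  0.9 -0.2] [ 0.06  0.7  -0.27  2.12  0.5   0.38 -1.35]
166 [-0.011  0.149] dz -0.078 turn -61.8
170 [-0.015  0.141] dz -0.078 turn -57.8
```

View pics/t2.png

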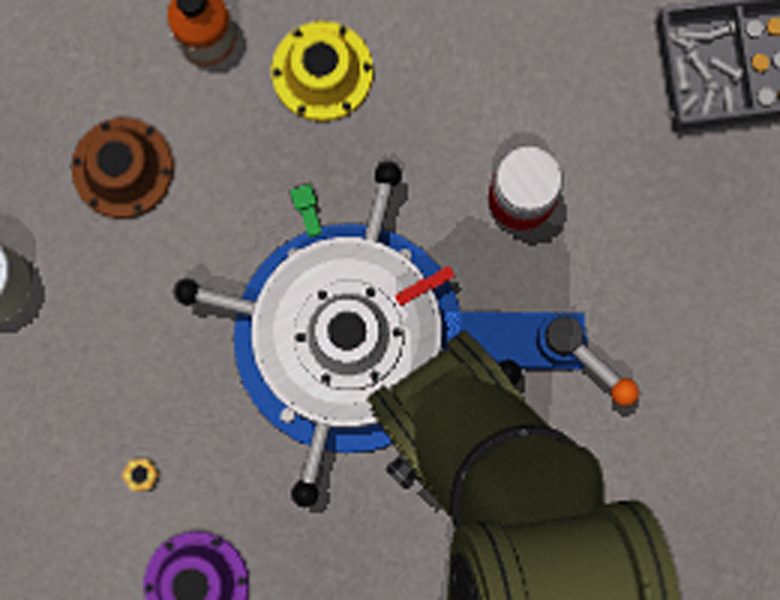

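Spoke2 is at about 166° (ball at crop (305,493)) and the pointer has moved round to (450,272), as expected. Next I'll push spoke2.

apply_moves(motion=[[[-0.03,0.04,0,-8],[-0.03,0.09,0,-16],[-0.02,0.13,0,-24],[-0.01,0.155,0,-32],[-0.01,0.155,0,-40],[-0.01,0.155,0,-48],[-0.01,0.155,0,-56],[-0.01,0.155,0,-62],[-0.01,0.155,-0.04,-62],[-0.01,0.155,-0.078,-62]]])

```text
time_s: 7.2
eef_pos: [0.4659, 0.1609, 0.1166]
orientation: [0.004, 0.992, -0.124, 0.003]
force: [0.1, 0.4, 0.5]
opening: -0.0002
```

```bash
python3 -c "
from h import *
s=read_state(); print(s['eef_pos'].round(4),s['force'].round(1),s['qpos'].round(2))
arc(range(166,210,4),r=.117)"
```

```text
[0.4659 0.1609 0.1166] [0.1 0.4 0.5] [-0.44  0.86  0.02  2.1  -0.02  0.19 -2.23]
166 [-0.004 -0.015] dz -0.002 turn 0.2
170 [-0.007 -0.023] dz -0.002 turn 4.2
174 [-0.01  -0.031] dz -0.002 turn 8.2
178 [-0.012 -0.039] dz -0.002 turn 12.2
182 [-0.013 -0.047] dz -0.002 turn 16.2
186 [-0.014 -0.055] dz -0.002 turn 20.2
190 [-0.014 -0.064] dz -0.002 turn 24.2
194 [-0.014 -0.072] dz -0.002 turn 28.2
198 [-0.013 -0.08 ] dz -0.002 turn 32.2
202 [-0.012 -0.088] dz -0.002 turn 36.2
206 [-0.01  -0.097] dz -0.002 turn 40.2
```

apply_moves(motion=[[[-0.004,-0.015,-0.002,0],[-0.007,-0.023,-0.002,4],[-0.01,-0.031,-0.002,8],[-0.012,-0.039,0,12],[-0.013,-0.047,0,16],[-0.014,-0.055,0,20],[-0.014,-0.064,0,24],[-0.014,-0.072,0,28],[-0.013,-0.08,0,32],[-0.012,-0.088,0,36]]])

```text
time_s: 8.2
eef_pos: [0.4543, 0.0724, 0.1191]
orientation: [0.003, 0.982, 0.191, 0.006]
force: [0.4, 2.9, -1.9]
opening: -0.0001
```

```bash
python3 -c "
from h import *
s=read_state(); print(s['eef_pos'].round(4),s['force'].round(1),s['qpos'].round(2))
arc(range(202,250,4),r=.117)"
```

```text
[0.4543 0.0724 0.1191] [ 0.4  2.9 -1.9] [-0.24  0.84 -0.04  2.2   0.37  0.1  -1.82]
202 [-0. -0.] dz -0.004 turn -0.0
206 [ 0.002 -0.008] dz -0.004 turn 4.0
210 [ 0.004 -0.016] dz -0.004 turn 8.0
214 [ 0.007 -0.024] dz -0.004 turn 12.0
218 [ 0.011 -0.031] dz -0.004 turn 16.0
222 [ 0.015 -0.038] dz -0.004 turn 20.0
226 [ 0.019 -0.045] dz -0.004 turn 24.0
230 [ 0.025 -0.052] dz -0.004 turn 28.0
234 [ 0.03  -0.058] dz -0.004 turn 32.0
238 [ 0.036 -0.064] dz -0.004 turn 36.0
242 [ 0.042 -0.069] dz -0.004 turn 40.0
246 [ 0.049 -0.074] dz -0.004 turn 44.0
```

apply_moves(motion=[[[0.002,-0.008,0,4],[0.004,-0.016,0,8],[0.007,-0.024,0,12],[0.011,-0.031,0,16],[0.015,-0.038,0,20],[0.019,-0.045,0,24],[0.025,-0.052,0,28],[0.03,-0.058,0,32],[0.036,-0.064,0,36],[0.036,-0.064,0,36]]])

```text
time_s: 9.2
eef_pos: [0.4912, 0.006, 0.1215]
orientation: [0.003, 0.875, 0.484, 0.008]
force: [-0.8, -0.2, -0.7]
opening: 0.0001
```

```bash
python3 -c "
from h import *
s=read_state(); print(s['eef_pos'].round(4),s['force'].round(1),s['qpos'].round(2))
arc(range(238,250,2),r=.117)
im,c=fit('t3')
for n,lo,hi in (('green',(45,90,50),(80,255,255)),('red',(0,170,150),(4,255,255)),('dark',(0,0,0),(180,255,45))):
  print(n,[(a,np.round(x,1)) for a,x in blobs(im,lo,hi,20)[0] if 180<x[0]<350 and 140<x[1]<275])
"
```

```text
[0.4912 0.006  0.1215] [-0.8 -0.2 -0.7] [ 0.02  0.85 -0.21  2.11  0.71  0.24 -1.37]
238 [-0.001  0.002] dz -0.007 turn 0.1
240 [ 0.002 -0.   ] dz -0.007 turn 2.1
242 [ 0.005 -0.003] dz -0.007 turn 4.1
244 [ 0.009 -0.005] dz -0.007 turn 6.1
246 [ 0.012 -0.008] dz -0.007 turn 8.1
248 [ 0.016 -0.01 ] dz -0.007 turn 10.1
green [(np.int32(90), array([231.4, 168.5]))]
red [(np.int32(72), array([238.4, 180.9]))]
dark [(np.int32(57), array([274.4, 164.1])), (np.int32(90), array([307.4, 176.7])), (np.int32(50), array([198.5, 181.3])), (np.int32(115), array([246.3, 207.9])), (np.int32(58), array([215.9, 257.6]))]
```

View pics/t3.png

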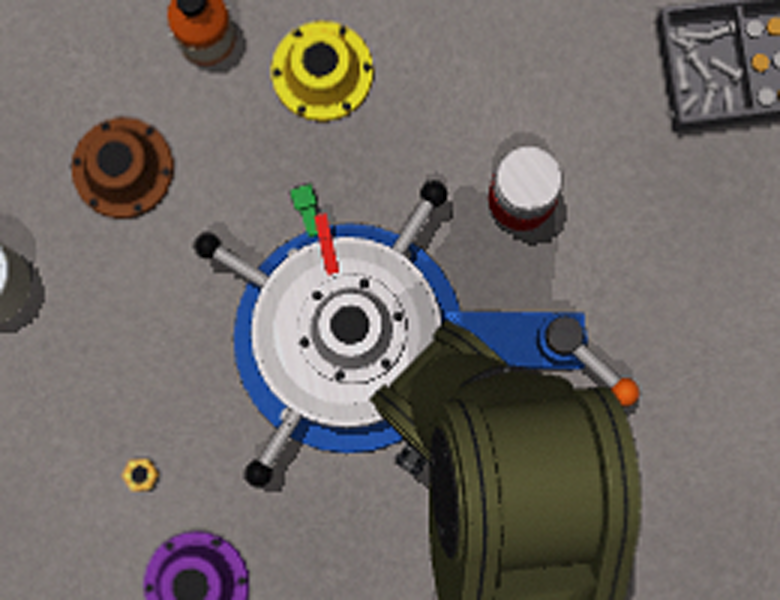

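```bash
cat >> h.py <<'E'
def markfit(im,c,ctr):
    m=cv2.inRange(cv2.cvtColor(im,cv2.COLOR_BGR2HSV),(45,90,50),(80,255,255)); S=8
    u,v=cv2.connectedComponentsWithStats(m)[3][0]*0
    best=[]
    for a in np.radians(np.arange(12,29,.25)):
        R=np.array([[np.cos(a),-np.sin(a)],[np.sin(a),np.cos(a)]]); k=np.zeros((420*S//1,560*S),np.uint8) if 0 else np.zeros((420*4,560*4),np.uint8)
        for x0,x1,h,zs in ((.108,.138,.007,(.016,.018)),(.136,.158,.011,(.014,.024))):
            pts=np.vstack([proj([[*(ctr+R@[x,y]),z] for x in(x0,x1) for y in(-h,h)],c) for z in zs])
            cv2.fillConvexPoly(k,cv2.convexHull(((pts+.5)*4).round().astype(np.int32)),255)
        g=cv2.resize(k,(560,420),interpolation=cv2.INTER_AREA)[140:185,215:250]/255.; t=m[140:185,215:250]/255.
        best.append((np.abs(g-t).sum(),np.degrees(a)))
    return sorted(best)[:3]
E
python3 - <<'E'
from h import *
c=camera_info("top"); im=cv2.imread("pics/top0.png"); print(markfit(im,c,C))
obs=np.array([[274.4,164],[198.5,181.3],[215.9,257.6]])
m=lambda q:np.array([P(q[0],q[1],q[2]+np.radians(a),.16,.059) for a in(315,45,135+90)])
# order: upper right = spoke3(315), upper left = spoke0(45), lower left = spoke1(135)
m=lambda q:np.array([P(q[0],q[1],q[2]+np.radians(a),.16,.059) for a in(315,45,135)])
f=lambda q:(proj(m(q),c)-obs).ravel()
r=least_squares(f,[*C,.2]); print(r.x.round(4),np.degrees(r.x[2]),f(r.x).round(1))
for ang in (14,16,18,20): print(ang,proj(P(*C,np.radians(ang),.118,.059),c).round(1), proj(P(*C,np.radians(ang),.085,.0715),c).round(1))
print("housing centre", least_squares(lambda p:(proj([*p,.118],c)-[246.3,207.9]).ravel(),C).x.round(4))
E
```

```text
[(np.float64(16.40392156862745), np.float64(19.0)), (np.float64(17.133333333333333), np.float64(19.25)), (np.float64(18.26666666666667), np.float64(18.75))]
[0.5716 0.0962 0.2478] 14.198906125364651 [-0.2 -0.   0.3  0.2 -0.1 -0.2]
14 [[236.3 171.5]] [[238.5 181.6]]
16 [[234.9 171.8]] [[237.5 181.9]]
18 [[233.5 172.2]] [[236.5 182.2]]
20 [[232.2 172.6]] [[235.6 182.5]]
housing centre [0.5717 0.091 ]
```

apply_moves(motion=[[[0.003,-0.002,0,2],[0.006,-0.004,0,4],[0.009,-0.006,0,5],[0.009,-0.006,0,5],[0.009,-0.006,0,5]]])

```text
time_s: 9.75
eef_pos: [0.5001, 0.0003, 0.1211]
orientation: [0.002, 0.853, 0.521, 0.008]
force: [0.0, -0.1, -0.2]
opening: -0.0003
```

```bash
cat >> h.py <<'E'
def tfit(im,c):
    b=[x for a,x in blobs(im,(0,0,0),(180,255,45),30)[0]]
    m=lambda q:np.array([P(q[0],q[1],q[2]+np.radians(a),.16,.059) for a in(315,45,135)])
    g=proj(m([*C,np.radians(19)]),c); obs=np.array([min(b,key=lambda x:np.hypot(*(x-p))) for p in g])
    r=least_squares(lambda q:(proj(m(q),c)-obs).ravel(),[*C,.3]); return np.degrees(r.x[2]),r.x[:2].round(4),r.fun.round(1)
E
python3 -c "
from h import *
s=read_state(); print(s['eef_pos'].round(4),s['force'].round(1))
im,c=fit('t4'); print(tfit(im,c)); print(markfit(im,c,C))
"
```

```text
[5.001e-01 3.000e-04 1.211e-01] [ 0.  -0.1 -0.2]
(np.float64(18.80330465494136), array([0.5714, 0.0961]), array([-0.2,  0.2,  0.2,  0.1,  0. , -0.4]))
[(np.float64(44.88235294117648), np.float64(19.25)), (np.float64(44.898039215686275), np.float64(19.0)), (np.float64(45.50588235294117), np.float64(19.5))]
```

Pointer is at 18.8° against a mark of about 19.2°, which is within tolerance. I'll retreat, then check it in the picture before starting on the lever.

apply_moves(motion=[[[-0.018,0.009,0,0],[-0.018,0.009,0.03,0],[-0.018,0.009,0.07,0],[0.0,-0.05,0.07,-6],[0.015,-0.1,0.07,-12],[0.015,-0.132,0.07,-17],[0.015,-0.132,0.07,-17],[0.015,-0.132,0.07,-17],[0.015,-0.132,0.07,-17]]])

```text
time_s: 10.7
eef_pos: [0.5153, -0.1299, 0.191]
orientation: [0.003, 0.921, 0.391, 0.008]
force: [-1.2, 1.2, -0.5]
opening: -0.0001
```

```bash
cat >> h.py <<'E'
V=C+.21*np.array([np.cos(.002-np.pi/2),np.sin(.002-np.pi/2)])
def larc(ths,r=.05,off=.0215):
    C0=C.copy(); C[:]=V; arc(ths,r,off); C[:]=C0
E
python3 - <<'E'
from h import *
s=read_state(); print(s['eef_pos'].round(4),s['force'].round(1),s['qpos'].round(2))
im=grab_frame("top"); c=camera_info("top"); print(tfit(im,c),markfit(im,c,C)[0])
z=cv2.resize(im[150:290,190:360],None,fx=4,fy=4,interpolation=cv2.INTER_CUBIC)
w=cv2.resize(im[155:195,215:260],None,fx=14,fy=14,interpolation=cv2.INTER_CUBIC)[:560]
cv2.imwrite("pics/t5.png",cv2.resize(np.hstack([w[:, :560],z[:560,300:]]),None,fx=.82,fy=.82))
larc([227],off=.030); larc([227]); print([a for a in [0]]); larc(range(235,310,6))
E
```

```text
[ 0.5153 -0.1299  0.191 ] [-1.2  1.2 -0.5] [ 0.4   0.76 -0.4   1.95  0.56  0.52 -1.16]
(np.float64(18.774036149963983), array([0.5714, 0.0962]), array([-0.2,  0.2,  0.2,  0.1,  0. , -0.4])) (np.float64(44.760784313725495), np.float64(19.25))
227 [-0. -0.] dz -0.076 turn 1.0
227 [ 0.006 -0.006] dz -0.076 turn 1.0
[0]
235 [ 0.009 -0.013] dz -0.076 turn 9.0
241 [ 0.013 -0.018] dz -0.076 turn 15.0
247 [ 0.016 -0.022] dz -0.076 turn 21.0
253 [ 0.02  -0.026] dz -0.076 turn 27.0
259 [ 0.025 -0.029] dz -0.076 turn 33.0
265 [ 0.03  -0.032] dz -0.076 turn 39.0
271 [ 0.035 -0.035] dz -0.076 turn 45.0
277 [ 0.04  -0.036] dz -0.076 turn 51.0
283 [ 0.046 -0.038] dz -0.076 turn 57.0
289 [ 0.052 -0.038] dz -0.076 turn 63.0
295 [ 0.057 -0.039] dz -0.076 turn 69.0
301 [ 0.063 -0.038] dz -0.076 turn 75.0
307 [ 0.069 -0.037] dz -0.076 turn 81.0
```

View pics/t5.png

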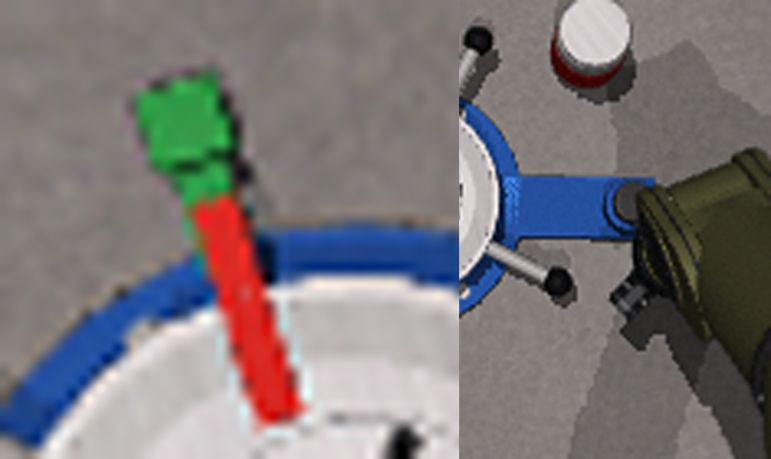

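```bash
python3 - <<'E'
from h import *
c=camera_info("top"); k=11.48
K=np.array([.5714,.0962])
for a in (17,18,19,20,21,22):
    q=np.radians(a);R=np.array([[np.cos(q),-np.sin(q)],[np.sin(q),np.cos(q)]])
    pts=[(.158,.011),(.158,-.011),(.136,-.011),(.136,.011),(.130,0)]
    uv=proj([[*(K+R@p),.024] for p in pts[:4]]+[[*(K+R@pts[4]),.018]],c)
    print(a,((uv-[215,155]+.5)*k).round().astype(int).tolist())
E
```

```text
17 [[153, 88], [234, 65], [257, 145], [176, 168], [224, 183]]
18 [[143, 92], [224, 68], [248, 147], [167, 171], [216, 185]]
19 [[133, 96], [214, 70], [239, 149], [159, 175], [207, 188]]
20 [[123, 100], [203, 73], [230, 151], [150, 178], [199, 190]]
21 [[114, 104], [193, 76], [221, 153], [142, 182], [191, 193]]
22 [[104, 108], [183, 79], [213, 156], [134, 186], [183, 196]]
```

The block corners match a mark angle of 19.0° and the pointer is at 18.8°, so the two are aligned to within about 1 mm. Next the lever: descend behind its arm and push.

apply_moves(motion=[[[-0.004,0.004,-0.04,1],[-0.004,0.004,-0.075,1],[-0.004,0.004,-0.075,1],[0.006,-0.006,-0.075,1],[0.009,-0.013,-0.075,9],[0.013,-0.018,-0.075,15],[0.016,-0.022,-0.075,21],[0.02,-0.026,-0.075,27],[0.025,-0.029,-0.075,33],[0.03,-0.032,-0.075,39]]])

```text
time_s: 11.75
eef_pos: [0.5447, -0.1606, 0.1176]
orientation: [-0.001, 0.735, 0.678, 0.008]
force: [-1.9, 0.9, -0.3]
opening: 0.0001
```

```bash
python3 -c "
from h import *
s=read_state(); print(s['eef_pos'].round(4),s['force'].round(1),s['qpos'].round(2))
larc(range(265,316,5))"
```

```text
[ 0.5447 -0.1606  0.1176] [-1.9  0.9 -0.3] [ 0.52  0.94 -0.53  1.86  0.84  0.57 -0.65]
265 [ 0.    -0.001] dz -0.003 turn -0.4
270 [ 0.005 -0.003] dz -0.003 turn 4.6
275 [ 0.009 -0.005] dz -0.003 turn 9.6
280 [ 0.014 -0.006] dz -0.003 turn 14.6
285 [ 0.018 -0.007] dz -0.003 turn 19.6
290 [ 0.023 -0.007] dz -0.003 turn 24.6
295 [ 0.028 -0.007] dz -0.003 turn 29.6
300 [ 0.033 -0.007] dz -0.003 turn 34.6
305 [ 0.037 -0.006] dz -0.003 turn 39.6
310 [ 0.042 -0.005] dz -0.003 turn 44.6
315 [ 0.046 -0.004] dz -0.003 turn 49.6
```

apply_moves(motion=[[[0.005,-0.003,-0.002,5],[0.009,-0.005,-0.002,10],[0.014,-0.006,-0.002,15],[0.018,-0.007,-0.002,20],[0.023,-0.007,-0.002,25],[0.028,-0.007,-0.002,30],[0.033,-0.007,-0.002,35],[0.036,-0.006,-0.002,38],[0.038,-0.006,-0.002,40],[0.038,-0.006,-0.002,40]]])

```text
time_s: 12.75
eef_pos: [0.5828, -0.1665, 0.1172]
orientation: [-0.003, 0.458, 0.889, 0.007]
force: [-1.3, 0.4, 0.4]
opening: 0.0004
```

```bash
python3 -c "
from h import *
s=read_state(); print(s['eef_pos'].round(4),s['force'].round(1),s['qpos'].round(2))
larc([304,306,308])"
```

```text
[ 0.5828 -0.1665  0.1172] [-1.3  0.4  0.4] [ 0.6   1.03 -0.73  1.73  0.93  0.77  0.01]
304 [-0.002 -0.001] dz -0.002 turn -1.4
306 [ 0. -0.] dz -0.002 turn 0.6
308 [0.002 0.   ] dz -0.002 turn 2.6
```

Now a gentle extra push to feel for the stop.

apply_moves(motion=[[[0.002,0.001,0,1],[0.003,0.002,0,1],[0.003,0.002,0,1],[0.003,0.002,0,1]]])

```text
time_s: 13.15
eef_pos: [0.5844, -0.1658, 0.1177]
orientation: [-0.004, 0.451, 0.892, 0.004]
force: [-5.6, -4.0, 3.7]
opening: -0.0001
```

The force jumped to 7 N, so the lever is on its stop. I'll back off, clear the view and check.

apply_moves(motion=[[[-0.01,-0.008,0,0],[-0.022,-0.015,0,0],[-0.022,-0.015,0.03,0],[-0.022,-0.015,0.08,0],[-0.07,-0.06,0.12,0],[-0.13,-0.12,0.14,0],[-0.18,-0.15,0.14,0],[-0.18,-0.15,0.14,0],[-0.18,-0.15,0.14,0],[-0.18,-0.15,0.14,0]]])

```text
time_s: 14.15
eef_pos: [0.4007, -0.3188, 0.2577]
orientation: [-0.004, 0.454, 0.891, 0.003]
force: [0.6, 0.1, -0.4]
opening: 0.0001
```

```bash
python3 - <<'E'
from h import *
s=read_state(); print(s['eef_pos'].round(4),s['force'].round(1),s['time_s'])
im,c=fit("t6"); print(tfit(im,c),markfit(im,c,C)[0])
o=[x for a,x in blobs(im,(5,170,120),(16,255,255),20)[0] if 300<x[0]<370 and 150<x[1]<260]; print(o)
if o:
    p=least_squares(lambda p:(proj([*p,.058],c)-o[0]).ravel(),V).x; d=p-V; print("lever",np.arctan2(d[1],d[0])-.002+2.35,np.hypot(*d))
print("can",boxes_of("top","can")[:1])
E
```

```text
[ 0.4007 -0.3188  0.2577] [ 0.6  0.1 -0.4] 14.15
(np.float64(18.80330465494136), array([0.5714, 0.0961]), array([-0.2,  0.2,  0.2,  0.1,  0. , -0.4])) (np.float64(44.760784313725495), np.float64(19.25))
[array([340.13559322, 195.52542373])]
lever 1.4110981501037827 0.08144805848882401
can [{'bbox': [291.5, 147.7, 319.0, 177.6], 'conf': 0.79}]
```

View pics/t6.png

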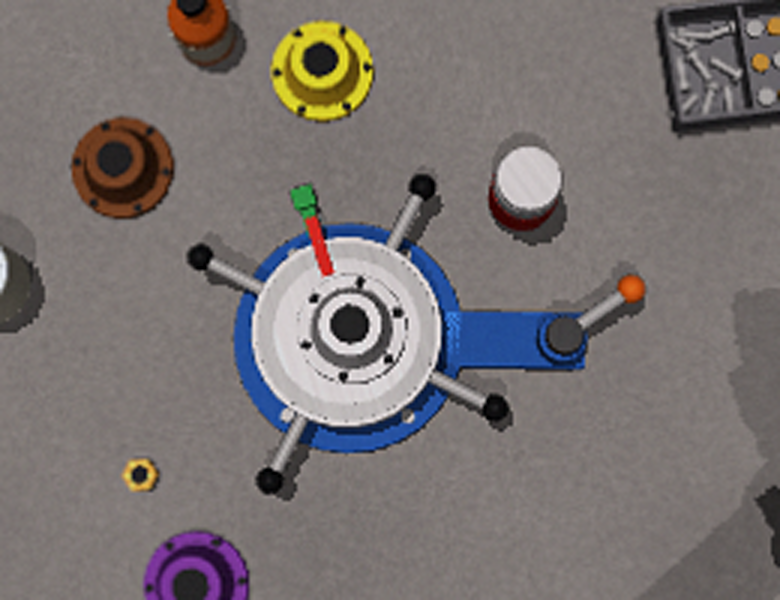

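The lever reads 1.41 rad (ball at crop (631,289)). The pointer is on the mark at (318,235), the housing is centred on the disc at (350,325), and the can is unmoved. The arm is clear.

```bash
python3 -c "
from rig import *
print(finish_job())"
```

```text
the job is handed in; nothing more can be done
None
```

I turned the turntable about 153° counter-clockwise onto the mark with the lock lever still open. I pushed spoke 3, then spoke 2, and finished with a small nudge. Then I pushed the lever round until it hit its stop, where the force rose to about 8 N, backed away and handed the job in at about 14 s.

- **Pointer:** the last check put it at 18.8° against the mark at 19.0–19.25°, which is under 1 mm at the tips. My first rough estimate of the mark was 20.3°, about 3 mm off, also within the 7 mm limit.
- **Lever:** it read about 1.41 rad, so it is fully shut.
- **Housing:** it still stands on the disc, about 5 mm off centre in the one check I made before the final nudge. It may have crept a few millimetres while turning, or stood slightly off centre from the start; the limit is 15 mm.
- **Everything else:** the can was where it started, and nothing else in the final crop looked moved. I did not recheck the mug, spray bottle, screwdriver or wrench, but the arm stayed away from them. It was touching nothing when I handed in.

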